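# Lock the cooler pump's bedplate

## Task

The beer cooler's pump is on the bar for repair and its bedplate has to be locked. Pick up the locking key with the orange grip, set its foot upright on the red mark on the bedplate's track, and slide it along the track, foot on the metal, until it can drop into the groove that crosses the track; stop there, let it down to the bottom of the groove, and let go so that it stays standing upright. Leave the blue key, which is too thick for the groove, where it stands.

Things in the scene. Friction and masses are not known exactly. Their poses are not given: they have to be found in the camera images.
- orange_key: Locking key, upright and loose on the counter, 128 mm tall, about 0.35 kg. Steel foot 40 mm (its x) by 24 mm (its y) and 45 mm high; above it, on the same axis, an orange plastic grip 34 mm (x) by 24 mm (y), from 45 to 128 mm above the underside. Origin: centre of the foot's underside; z up.
- blue_key: The wrong key, to be left alone: same height and same size of grip, but blue, and its steel foot is 40 mm (x) by 56 mm (y). Origin: centre of the foot's underside. It stands loose on the counter; the two keys may stand in either place.
- start_mark (a point): Centre of the red line painted across a straight aluminium track on a fixed grey bedplate. The point lies on the track's top, 40 mm above the counter, on its centreline, 40 mm from its -y end. The track is 250 mm long, with a rail on each side 8 mm higher than its top, 72 mm between rails. Axes: y along the track towards the groove, z up. A black motor, 86 mm across and 124 mm tall, stands past its +y end.
- groove (a point): Centre of the black floor of the groove that crosses the track, 145 mm beyond the red line along the track's y. The groove is 42 mm wide (y) and 72 mm long (x, rail to rail); its floor is 28 mm below the track's top, 12 mm above the counter. Axes as the red line's.
There are look-alikes about, which are no part of the job. Leave any green look-alike of the orange_key alone.

How it is judged:
On the way, in this order (a step that is already met when the one before it is completed fails the run):
1. the orange key's foot stands on the track at the red mark: its centre within 20 mm of the mark, its underside within 6 mm of the track top, upright within 12 degrees (horizontal distance between orange_key and start_mark below 0.02 m and z of orange_key in the frame of start_mark between -0.006 and 0.006 m and angle between orange_key's own z axis and vertical below 0.21 rad), for 0.2 s.
2. the foot is slid along the track: it passes between 60 and 105 mm beyond the mark with its underside still within 6 mm of the track top, between the rails (y of orange_key in the frame of start_mark between 0.06 and 0.105 m and x of orange_key in the frame of start_mark between -0.025 and 0.025 m and z of orange_key in the frame of start_mark between -0.006 and 0.006 m and angle between orange_key's own z axis and vertical below 0.21 rad), for 0.1 s.
At the end, for the whole second after the job is handed in: The orange key stands in the groove, its underside within 6 mm of the groove floor, its centre within 15 mm of the groove's centre along the track and 25 mm across it, upright within 10 degrees and at rest; the blue key stands upright within 10 degrees and within 30 mm of where it began (x of orange_key in the frame of groove between -0.025 and 0.025 m and y of orange_key in the frame of groove between -0.015 and 0.015 m and z of orange_key in the frame of groove between -0.005 and 0.006 m and angle between each of orange_key, blue_key's own z axis and vertical below 0.18 rad and linear speed of orange_key below 0.02 m/s and distance of blue_key from where it was at the start of the episode below 0.03 m); the robot touches nothing.
It fails at once if the blue key is moved more than 30 mm or tipped more than 20 degrees (distance of blue_key from where it was at the start of the episode above 0.03 m or angle between blue_key's own z axis and vertical above 0.35 rad).
It also fails if it takes over 48 s, if anything falls off the work surface, if the arm or the gripper's body presses on something with over 40 N, if the wrist force passes 120 N, or if a joint passes its speed limit or range.

## Robot

A 6-joint arm with a two-finger parallel gripper is mounted at the origin on the work surface. World frame = base frame: x ahead of the robot, y to its left, z up, the work surface at z = 0. Lengths are in m, angles in rad, forces in N, time in s.
With the tool pointing down it reaches from about 0.35 to 0.975 m from the base axis. Payload 7.1 kg.
Tool frame: the origin (TCP) lies midway between the tips of the shut fingers; the grasp point (between the pads) lies 19 mm behind it; z points along the fingers, x is the direction in which the jaws open and shut, and the axes are right-handed (so a half turn about z gives the same grasp; the last joint's range is limited). The gripper opens to 88 mm and grips with 3 to 60 N. Pads are 20 mm wide; open, the fingers measure 115 mm over their backs; the gripper's body (75 mm by 178 mm) begins 61 mm behind the grasp point.
Start: joints at [1.239, 0.423, 1.63, -0, 1.089, -0.019], TCP at [0.192, 0.595, 0.223] pointing down, gripper open.
Joint ranges: [-3, 3], [-0.9, 2.11], [0.09, 2.58], [-1.31, 4.45], [0.11, 2.69], [-2.54, 2.54]. Speed limits (rad/s): [2.39, 2.39, 3.01, 3.14, 3.14, 3.14].

## Interface

Orientations are given as a unit quaternion [w, x, y, z].
In Python, from station import move_pose, movel, movej, command_gripper, wait, inverse_kinematics, read_camera, camera_info, MotionError, job_done, get_time, get_joint_pos, get_qvel, get_effort, get_tcp_pos, get_ee_rot, get_ft_force, get_ft_torque, get_grip_width gives the robot as it stands. Calls block until the motion is done:
- move_pose(position, orientation): joint-space move of the TCP to a pose.
- movel(position, frame=None, v=0.15, until_force=None): straight line of the TCP; frame=None keeps the orientation; v is the mean speed in m/s. With until_force (N) it stops when the force on the tool has changed by that much, and returns True; else False.
- movej(angles): joint-space move.
- command_gripper(opening): opening from 0.0 (shut) to 1.0 (fully open); the grip force is fixed at half the most; returns when the fingers have stopped.
- wait(seconds).
- inverse_kinematics(position, orientation): joint angles nearest the present ones, or None.
- read_camera(name): name is "scene" or "top" or "wrist"; returns the picture (480x640x3 uint8, red, green, blue); there is no depth.
- camera_info(name): a dict with "intrinsics" (3x3 intrinsics, pixels), "T" (4x4, takes a point from camera to world coordinates); the wrist camera has in their place "tool_from_camera" (4x4, takes a point from camera to tool coordinates, whose origin is the TCP and whose axes are the tool frame's). Camera axes: x right, y up, looking along -z (the intrinsics and any distortion apply to the point x, -y, -z); pixel columns grow to the right and rows downward; lengths in m; the calibration is good to about 2 mm. A picture is of the moment at which its call begins: read the wrist's pose just before it. camera_info takes no time and is no camera call.
A pose or a line that the arm cannot do raises MotionError and nothing moves.
- job_done(): hands the job in, once; it reports no verdict.
Readings, each from a call of its own:
- get_time(): time.
- get_joint_pos(): joint angles.
- get_qvel(): joint speeds.
- get_effort(): joint torques, N m.
- get_tcp_pos(): TCP position.
- get_ee_rot(): TCP orientation.
- get_ft_force(): force on the tool from outside, world axes, zero at the start.
- get_ft_torque(): the same for the moment, N m.
- get_grip_width(): opening from 0.0 (shut) to 1.0 (fully open).
Only numpy, scipy, OpenCV 4.12 (cv2) and the standard library are available. Lean on these libraries where they do the work, as an engineer would, in place of code of your own. Each camera call takes 0.05 s, during which the arm holds its last target.

## Working session

There is one attempt and no reset: what is moved stays moved. The work goes in short steps, each a Python script; the robot and the scene stay as the last script left them, time stands still between calls to the robot, and variables do not carry over. Pictures are saved under pics/ and viewed, and the job is handed in when it is done.

```bash
mkdir -p pics
python3 - <<'E'
from station import *
import cv2
for n in ("scene","top","wrist"):
    im=read_camera(n); cv2.imwrite(f"pics/{n}0.png",im[:,:,::-1]); print(n,{k:(v.round(4).tolist() if hasattr(v,'round') else v) for k,v in camera_info(n).items()})
print(get_time(),get_tcp_pos(),get_ee_rot())
E
```

```text
scene {'intrinsics': [[447.364, 0.0, 326.0011], [0.0, 447.364, 243.9669], [0.0, 0.0, 1.0]], 'T': [[0.5903, -0.6695, 0.4509, 0.8469], [0.8071, 0.4982, -0.3169, -0.2984], [-0.0124, 0.551, 0.8344, 0.7183], [0.0, 0.0, 0.0, 1.0]]}
top {'intrinsics': [[485.8082, 0.0, 326.4053], [0.0, 485.8082, 241.1218], [0.0, 0.0, 1.0]], 'T': [[0.0166, 0.9942, -0.1062, 0.4048], [-0.9999, 0.0169, 0.0017, -0.0408], [0.0035, 0.1062, 0.9943, 0.9599], [0.0, 0.0, 0.0, 1.0]]}
wrist {'intrinsics': [[385.0326, 0.0, 317.5364], [0.0, 385.0326, 241.4344], [0.0, 0.0, 1.0]], 'tool_from_camera': [[1.0, -0.0005, -0.0009, 0.0012], [-0.0007, -0.9681, -0.2504, -0.0679], [-0.0008, 0.2504, -0.9681, -0.1614], [0.0, 0.0, 0.0, 1.0]]}
0.15 [0.19216811 0.59427591 0.22208456] [ 3.45780968e-04  8.08608147e-01  5.88347270e-01 -4.84483341e-04]
```

View pics/scene0.png

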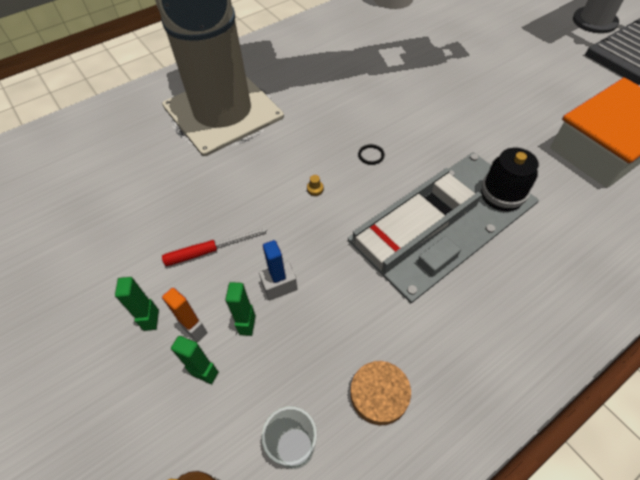

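View pics/top0.png

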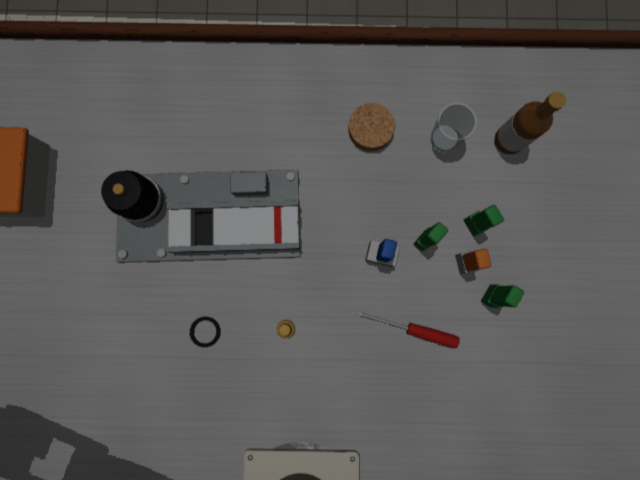

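View pics/wrist0.png

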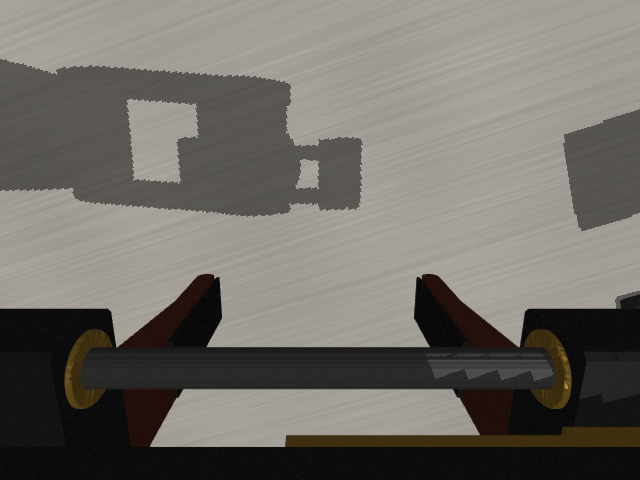

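The orange key is at top (476,260) and scene (183,310). It is the only one with an orange grip and a grey foot. The blue key is at top (384,253), and the green look-alikes are at (431,237), (484,220) and (503,296). The red line is at top (278,225) and the groove at (203,228). I'll enlarge crops to measure.

Run:
```python
import cv2,numpy as np
t=cv2.imread("pics/top0.png"); s=cv2.imread("pics/scene0.png")
t=cv2.convertScaleAbs(t,alpha=1.6)
a=cv2.resize(t[190:320,360:540],None,fx=4.4,fy=4.4,interpolation=cv2.INTER_CUBIC)
b=cv2.resize(t[160:270,100:310],None,fx=3.8,fy=3.8,interpolation=cv2.INTER_CUBIC)
c=cv2.resize(s[230:390,110:310],None,fx=3.7,fy=3.7,interpolation=cv2.INTER_CUBIC)
d=cv2.resize(s[140:300,340:540],None,fx=3.7,fy=3.7,interpolation=cv2.INTER_CUBIC)
for n,i in zip("abcd",(a,b,c,d)): cv2.imwrite(f"pics/crop_{n}.png",i)
```

```text
(no output)
```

View pics/crop_a.png

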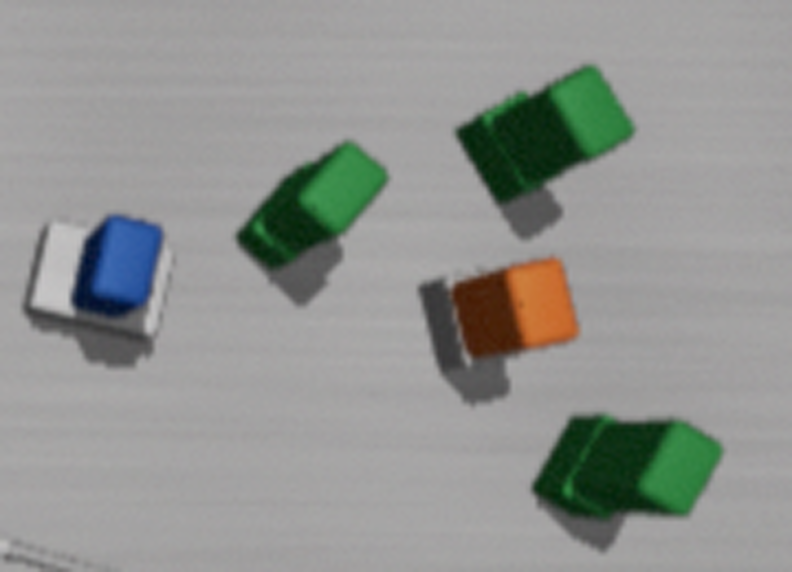

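View pics/crop_b.png

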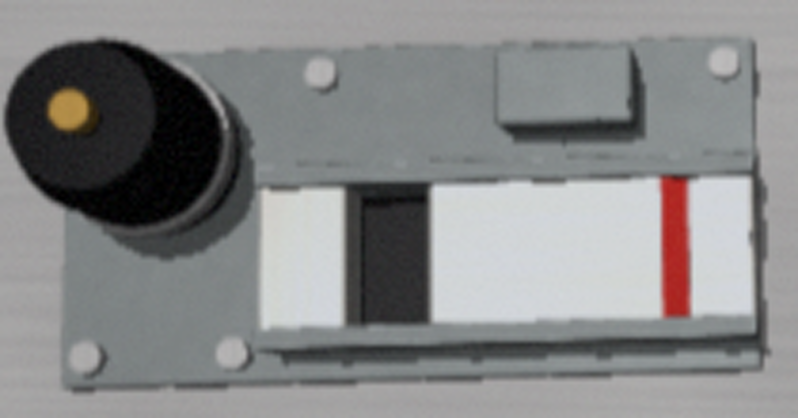

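View pics/crop_c.png

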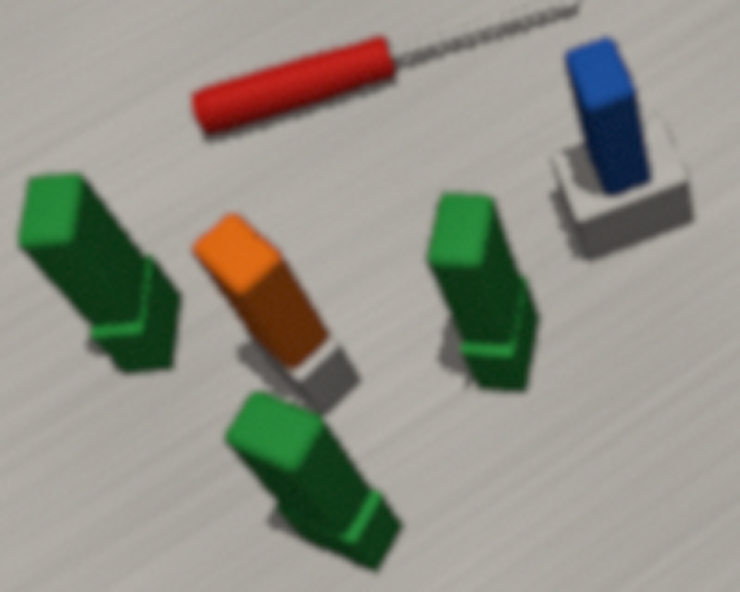

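View pics/crop_d.png

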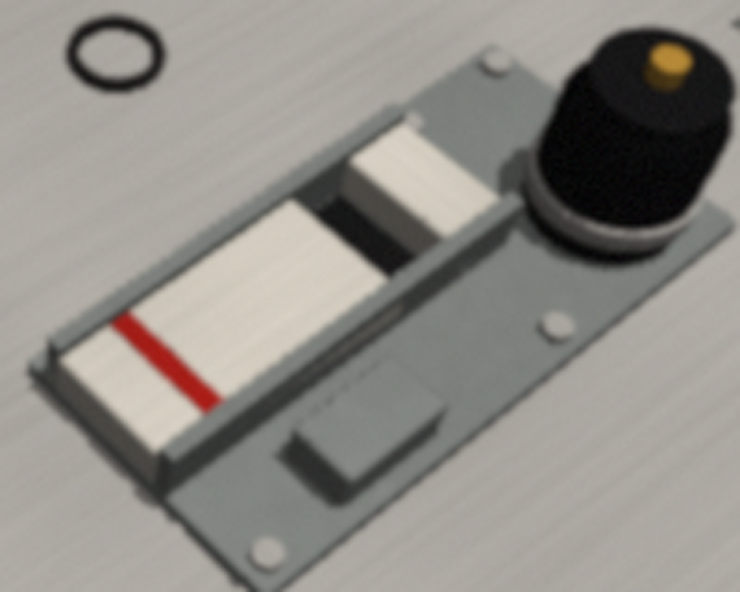

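```bash
cat > h.py <<'E'
from station import *
import numpy as np, cv2
from scipy.spatial.transform import Rotation as R
def ray(cam,px):
    c=camera_info(cam);K=c["intrinsics"];T=np.array(c["T"])
    d=np.linalg.inv(K)@[px[0],px[1],1]; d=T[:3,:3]@[d[0],-d[1],-d[2]]
    return T[:3,3],d
def atz(cam,px,z):
    o,d=ray(cam,px); return o+d*(z-o[2])/d[2]
def rot(yaw):  # tool down, tool x at angle yaw in world
    m=np.array([[np.cos(yaw),np.sin(yaw),0],[np.sin(yaw),-np.cos(yaw),0],[0,0,-1]])
    q=R.from_matrix(m).as_quat(); return np.array([q[3],q[0],q[1],q[2]])
E
python3 - <<'E'
from h import *
f=lambda p,o,s:((p[0]+.5)/s-.5+o[0],(p[1]+.5)/s-.5+o[1])
def show(n,P): 
    P=np.array(P);print(n,P.round(4)[:,:2].tolist(),'mean',P.mean(0).round(4)[:2])
    for i in range(len(P)): 
        d=P[(i+1)%len(P)]-P[i]; print('  edge',(np.linalg.norm(d)*1000).round(1),np.degrees(np.arctan2(d[1],d[0])).round(1))
show('key top',[atz('top',f(p,(360,190),4.4),.128) for p in [(505,272),(557,258),(579,335),(524,353)]])
show('key scene',[atz('scene',f(p,(110,230),3.7),.128) for p in [(194,246),(234,213),(281,257),(243,293)]])
show('track top',[atz('top',f(p,(100,160),3.8),.04) for p in [(260,188),(752,178),(755,315),(260,329)]])
show('red top',[atz('top',f(p,(100,160),3.8),.04) for p in [(674,178),(677,317)]])
show('groove near edge,far edge top',[atz('top',f(p,(100,160),3.8),.04) for p in [(430,254),(346,257)]])
show('red scene',[atz('scene',f(p,(340,140),3.7),.04) for p in [(123,320),(210,408)]])
show('track scene',[atz('scene',f(p,(340,140),3.7),.04) for p in [(62,357),(160,452),(497,200),(410,125)]])
show('groove scene near edge',[atz('scene',f(p,(340,140),3.7),.04) for p in [(293,204),(387,274)]])
show('green tops',[atz('top',f(p,(360,190),4.4),.128) for p in [(345,190),(592,110),(680,468)]])
show('blue',[atz('top',f(p,(360,190),4.4),.128) for p in [(127,262)]])
E
```

```text
key top [[0.4802, -0.297], [0.4861, -0.3175], [0.4561, -0.3255], [0.4487, -0.3039]] mean [ 0.4677 -0.311 ]
  edge 21.3 -74.1
  edge 31.1 -165.0
  edge 22.8 108.9
  edge 32.3 12.4
key scene [[0.4579, -0.3228], [0.4538, -0.3034], [0.4831, -0.297], [0.4884, -0.316]] mean [ 0.4708 -0.3098]
  edge 19.8 101.9
  edge 30.0 12.4
  edge 19.8 -74.4
  edge 31.2 -167.5
track top [[0.5596, 0.262], [0.569, 0.0141], [0.4995, 0.0111], [0.4883, 0.2583]] mean [0.5291 0.1364]
  edge 248.0 -87.8
  edge 69.6 -177.4
  edge 247.5 92.6
  edge 71.4 2.9
red top [[0.5683, 0.0535], [0.4978, 0.0501]] mean [0.5331 0.0518]
  edge 70.6 -177.2
  edge 70.6 2.8
groove near edge,far edge top [[0.5275, 0.175], [0.5253, 0.217]] mean [0.5264 0.196 ]
  edge 42.1 93.0
  edge 42.1 -87.0
red scene [[0.5003, 0.0528], [0.5662, 0.0531]] mean [0.5333 0.053 ]
  edge 65.9 0.3
  edge 65.9 -179.7
track scene [[0.4997, 0.0142], [0.5708, 0.0176], [0.5579, 0.2604], [0.4926, 0.2615]] mean [0.5303 0.1384]
  edge 71.2 2.7
  edge 243.2 93.1
  edge 65.3 179.0
  edge 247.5 -88.3
groove scene near edge [[0.4957, 0.1726], [0.5586, 0.1795]] mean [0.5271 0.176 ]
  edge 63.3 6.2
  edge 63.3 -173.8
green tops [[0.5114, -0.2347], [0.5449, -0.3324], [0.4052, -0.3637]] mean [ 0.4872 -0.3102]
  edge 103.2 -71.1
  edge 143.2 -167.4
  edge 167.1 50.5
blue [[0.4816, -0.1492]] mean [ 0.4816 -0.1492]
  edge 0.0 0.0
```

The orange key's top face is centred near (0.469,-0.3105), with its x axis at about 14°. Both cameras agree to 3 mm, and the edges measure about 32x22 mm against 34x24 given. The mark is at (0.5333,0.0525), the groove at (0.527,0.197), and the track's x axis points at 2.5°. The track's length, width and groove width all match the sizes given. I'll hover over the key and check with the wrist camera.

Run:
```python
from h import *
q=rot(np.radians(-76))
print(inverse_kinematics([.469,-.3105,.27],q))
move_pose([.469,-.3105,.27],q)
command_gripper(0.75)
p=get_tcp_pos();r=get_ee_rot()
im=read_camera("wrist"); cv2.imwrite("pics/w1.png",im[:,:,::-1])
print(get_time(),p,r,get_joint_pos(),get_ft_force(),get_grip_width())
# predicted pixels of the top-face corners
c=camera_info("wrist");M=R.from_quat([r[1],r[2],r[3],r[0]]).as_matrix();T=np.eye(4);T[:3,:3]=M;T[:3,3]=p
W=np.linalg.inv(T@c["tool_from_camera"])
a=np.radians(14)
for sx,sy in [(0,0),(1,1),(1,-1),(-1,-1),(-1,1)]:
    x=sx*.017;y=sy*.012
    P=W@[.469+x*np.cos(a)-y*np.sin(a),-.3105+x*np.sin(a)+y*np.cos(a),.128,1]
    u=c["intrinsics"]@[P[0],-P[1],-P[2]];print((u/u[2]).round(0)[:2])
```

```text
[-6.05955791e-01  2.78722483e-01  1.72584695e+00 -4.44089210e-16
  1.13702322e+00  7.20494441e-01]
4.0583 [ 0.46901234 -0.31050892  0.2700071 ] [ 7.73909515e-06  7.88011842e-01 -6.15660082e-01  5.67502502e-06] [-6.06009671e-01  2.78703749e-01  1.72585328e+00 -1.55914104e-05
  1.13701067e+00  7.20511204e-01] [-0.09103507  0.01728132  0.30615234] 0.7485600326724725
[319. 230.]
[304. 209.]
[334. 209.]
[333. 251.]
[304. 251.]
```

View pics/w1.png

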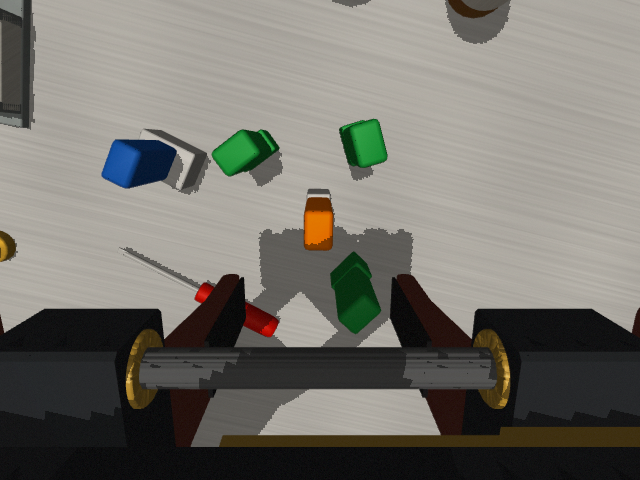

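The wrist view shows the orange grip top at (304–333, 207–250), against a predicted 304–334 × 209–251, so it is aligned. Green and blue keys are clear of the finger band. Next I grasp.

Run:
```python
from h import *
print(movel([.469,-.3105,.15],v=.2), movel([.469,-.3105,.081],v=.08,until_force=8))
print(get_tcp_pos(),get_ft_force())
command_gripper(0.0)
wait(.2)
print('grip mm',get_grip_width()*88,get_ft_force())
movel([.469,-.3105,.13],v=.08)
movel([.469,-.3105,.25],v=.2)
wait(.2)
print(get_time(),get_grip_width()*88,get_ft_force(),get_tcp_pos(),get_ft_torque())
for n in("wrist","scene"):
    cv2.imwrite(f"pics/{n}2.png",read_camera(n)[:,:,::-1])
```

```text
False False
[ 0.46932017 -0.31071018  0.08131885] [-0.09324579 -0.25450574 -0.19628062]
grip mm 24.038820985810762 [0.97353075 0.6274823  1.28643738]
8.4583 24.111989147462605 [-0.73370627  0.06584244 -3.95425387] [ 0.46828981 -0.31002585  0.24836859] [-0.02106082  0.10840704  0.01364359]
```

View pics/scene2.png

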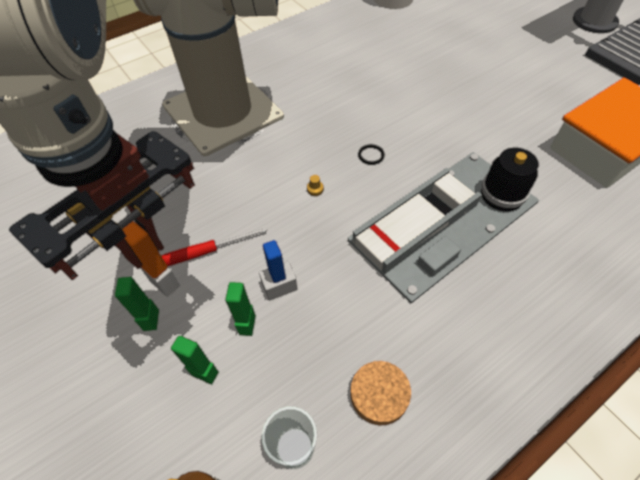

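View pics/wrist2.png

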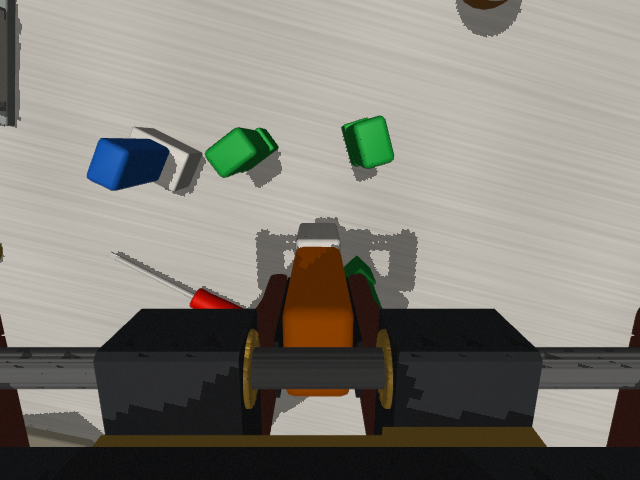

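The key hangs upright between the pads, gripped at 24.1 mm with a 3.7 N load, and nothing else moved. Next is the red mark.

```bash
python3 - <<'E'
from h import *
q=rot(np.radians(-87.5))
movel([.469,-.3105,.29],v=.2)
movel([.5333,.0525,.29],q,v=.2)
print(get_time(),get_tcp_pos(),get_ft_force(),get_grip_width()*88)
movel([.5333,.0525,.16],v=.15)
wait(.2)
for n in("wrist","scene","top"):
    cv2.imwrite(f"pics/{n}3.png",read_camera(n)[:,:,::-1])
print(get_time(),get_tcp_pos(),get_ft_force(),get_ft_torque())
E
python3 -c "
import cv2;s=cv2.imread('pics/scene3.png');cv2.imwrite('pics/s3c.png',cv2.resize(s[60:310,300:560],None,fx=2.4,fy=2.4,interpolation=2))"
```

```text
10.9 [0.53315745 0.05193652 0.28994251] [ 0.87443643  0.16013071 -2.54811534] 23.72917048117467
12.2667 [0.53351673 0.05252728 0.16045871] [ 0.11494494  1.05299265 -2.54660946] [0.0115645  0.10940987 0.04869283]
```

View pics/s3c.png

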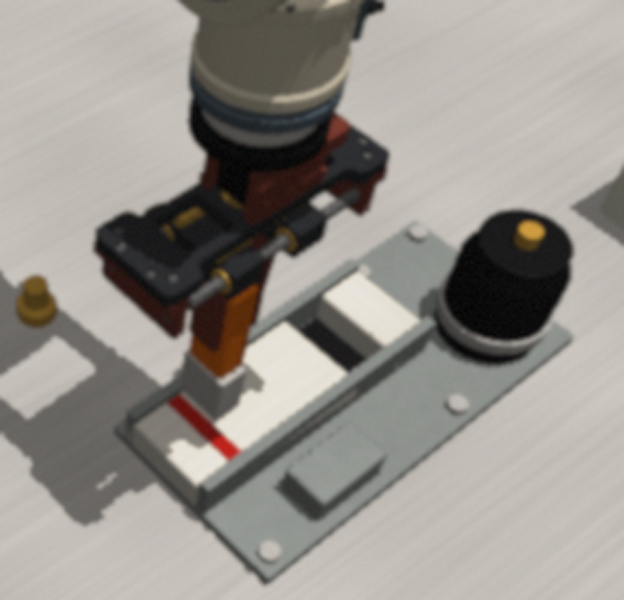

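View pics/wrist3.png

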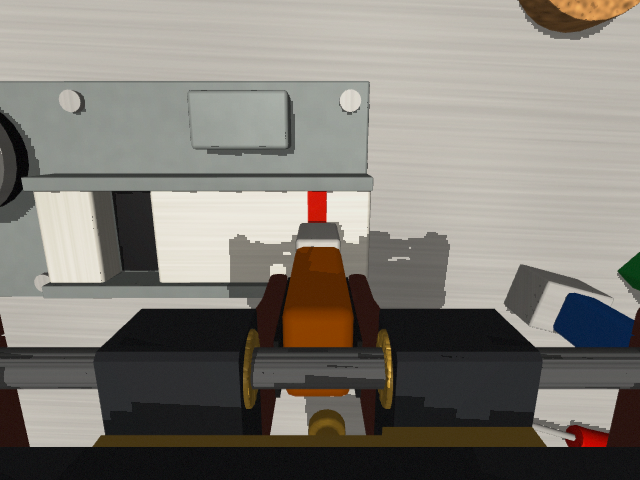

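The wrist view has the foot centred at column 318 over the red line at 317, square to the track and between the rails. Next I lower it until contact.

Run:
```python
from h import *
movel([.5333,.0525,.128],v=.08)
wait(.2); print(get_tcp_pos(),get_ft_force())
print(movel([.5333,.0525,.112],v=.015,until_force=5))
wait(.5)
print(get_time(),get_tcp_pos(),get_ft_force(),get_ft_torque(),get_grip_width()*88)
cv2.imwrite("pics/s4c.png",cv2.resize(read_camera("scene")[60:310,300:560,::-1],None,fx=2.4,fy=2.4,interpolation=2))
```

```text
[0.53369149 0.05254359 0.12845783] [ 0.25097459  0.56845434 -1.9833817 ]
True
14.1167 [0.53339153 0.05247687 0.1209418 ] [0.9006705  0.51934917 6.21134368] [-0.01279465  0.17400624  0.01340299] 23.71946351571347
```

View pics/s4c.png

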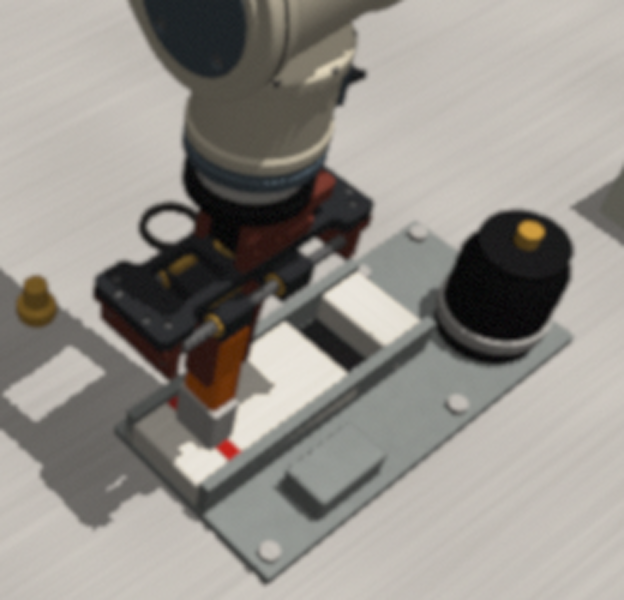

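Contact came at TCP z 0.121 (0.121 expected), with the foot on the red line and upright. Next I slide it.

Run:
```python
from h import *
u=np.array([-np.sin(np.radians(2.5)),np.cos(np.radians(2.5))]);m=np.array([.5333,.0525])
for s in (.03,.065,.085,.1):
    movel([*(m+u*s),.1206],v=.05); 
    if s==.085: wait(.2)
    print(s,get_time(),get_tcp_pos().round(4),get_ft_force().round(1),get_ft_torque().round(2),round(get_grip_width()*88,2))
cv2.imwrite("pics/s5c.png",cv2.resize(read_camera("scene")[60:310,300:560,::-1],None,fx=2.4,fy=2.4,interpolation=2))
cv2.imwrite("pics/w5.png",read_camera("wrist")[:,:,::-1])
```

```text
0.03 14.9167 [0.5324 0.0834 0.1209] [ 0.7 -0.7  4.5] [-0.24  0.05  0.05] 23.66
0.065 15.7667 [0.5308 0.1183 0.121 ] [ 0.2 -1.5  5.3] [-0.25  0.07  0.03] 23.88
0.085 16.5167 [0.5299 0.1385 0.121 ] [-0.1  0.7  5.4] [0.02 0.13 0.02] 24.13
0.1 16.9667 [0.5292 0.1536 0.121 ] [-0.5 -0.4  5.5] [-0.04  0.12  0.02] 23.8
```

View pics/s5c.png

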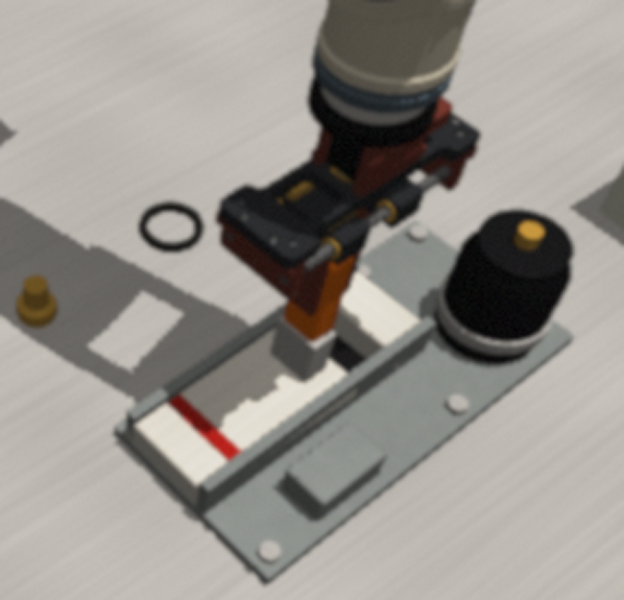

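View pics/w5.png

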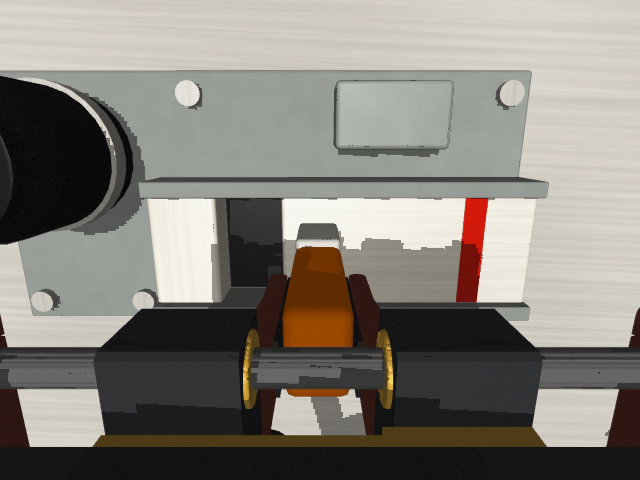

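Run:
```python
from h import *
p=get_tcp_pos();r=get_ee_rot();c=camera_info("wrist")
T=np.eye(4);T[:3,:3]=R.from_quat([r[1],r[2],r[3],r[0]]).as_matrix();T[:3,3]=p
T=T@c["tool_from_camera"]
u=np.array([-np.sin(np.radians(2.5)),np.cos(np.radians(2.5))]);m=np.array([.5333,.0525])
for n,px in dict(near=(284,215),near_b=(284,240),far=(214,215),far2=(212,198),red=(476,215),endm=(536,198),endp=(150,198)).items():
    d=np.linalg.inv(c["intrinsics"])@[*px,1];d=T[:3,:3]@[d[0],-d[1],-d[2]];o=T[:3,3]
    P=o+d*(.04-o[2])/d[2]; print(n,((P[:2]-m)@u*1000).round(1),P.round(4))
f=lambda p,o,s:((p[0]+.5)/s-.5+o[0],(p[1]+.5)/s-.5+o[1])
o1,d1=ray('top',f((70,110),(100,160),3.8));o2,d2=ray('scene',f((670,52),(340,140),3.7))
s=np.linalg.lstsq(np.c_[d1,-d2],o2-o1,rcond=None)[0];print('knob',o1+s[0]*d1,o2+s[1]*d2)
```

```text
near 123.8 [0.5517 0.1772 0.04  ]
near_b 124.2 [0.5352 0.1769 0.04  ]
far 168.5 [0.5497 0.2219 0.04  ]
far2 169.1 [0.5605 0.2229 0.04  ]
red 1.3 [0.5572 0.0548 0.04  ]
endm -35.4 [0.5697 0.0186 0.04  ]
endp 208.3 [0.5588 0.2621 0.04  ]
knob [0.57942142 0.32163985 0.12820735] [0.58081864 0.3231324  0.12915101]
```

The wrist check puts the groove's near edge at 124 mm (124 expected). The motor's top is at about 0.129, well below the gripper body. I'll finish the slide and lower the key.

Run:
```python
from h import *
u=np.array([-np.sin(np.radians(2.5)),np.cos(np.radians(2.5))]);m=np.array([.5333,.0525])
g=m+u*.1455
movel([*g,.1208],v=.05); wait(.2)
print(get_time(),get_tcp_pos().round(4),get_ft_force().round(1),get_ft_torque().round(2))
print(movel([*g,.098],v=.03,until_force=8),get_tcp_pos().round(4),get_ft_force().round(1))
if get_tcp_pos()[2]<.103:
    print(movel([*g,.085],v=.015,until_force=5)); wait(.2)
print(get_time(),get_tcp_pos().round(4),get_ft_force().round(1),get_ft_torque().round(2))
cv2.imwrite("pics/s6c.png",cv2.resize(read_camera("scene")[60:310,300:560,::-1],None,fx=2.4,fy=2.4,interpolation=2))
cv2.imwrite("pics/w6.png",read_camera("wrist")[:,:,::-1])
```

```text
18.325 [0.5269 0.1976 0.1208] [-0.4 -0.2 -3.5] [0.01 0.12 0.08]
False [0.5271 0.1979 0.0981] [-0.3  1.2 -3.8]
True
19.925 [0.5271 0.1979 0.0929] [-1.  -0.3  6.1] [-0.01  0.17  0.01]
```

View pics/s6c.png

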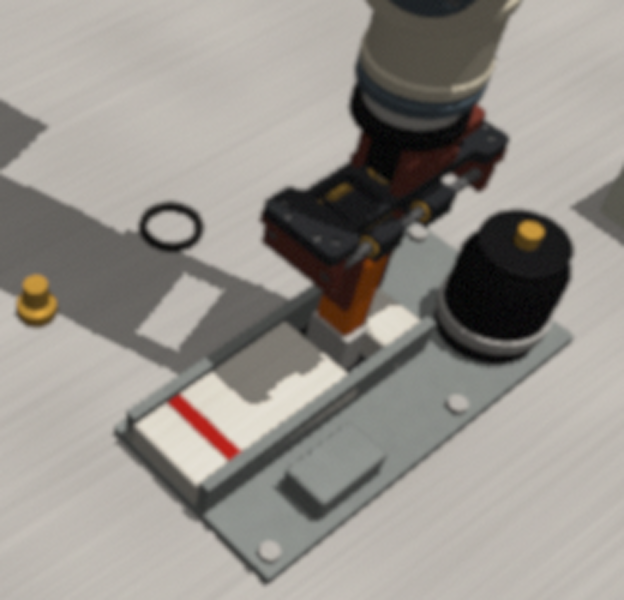

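View pics/w6.png

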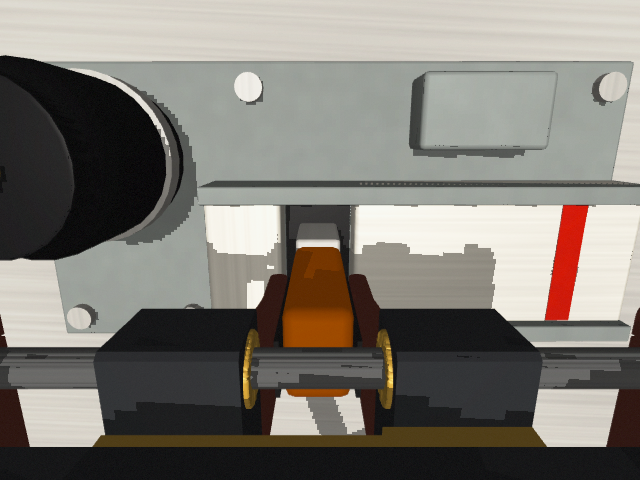

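The key touched bottom at TCP z 0.0929, which is 28.0 mm below the track contact, so it is on the groove floor and centred. Next I release and retreat upward.

Run:
```python
from h import *
p=get_tcp_pos()
movel([p[0],p[1],.0931],v=.02); wait(.2); print(get_ft_force())
command_gripper(0.6); wait(.2); print(get_grip_width()*88,get_ft_force())
movel([p[0],p[1],.13],v=.06)
movel([p[0],p[1],.27],v=.15)
movel([.42,p[1]-.05,.3],v=.2); wait(.3)
print(get_time(),get_ft_force())
s=read_camera("scene");t=read_camera("top")
cv2.imwrite("pics/s7.png",s[:,:,::-1]);cv2.imwrite("pics/t7.png",t[:,:,::-1])
cv2.imwrite("pics/s7c.png",cv2.resize(s[60:310,300:560,::-1],None,fx=2.4,fy=2.4,interpolation=2))
cv2.imwrite("pics/w7.png",read_camera("wrist")[:,:,::-1])
```

```text
[-0.1597392  0.0697973 -1.6925244]
52.36863306925715 [ 0.56026876  0.44580426 -0.56642922]
24.225 [0.78430924 0.10194659 0.14660467]
```

View pics/s7.png

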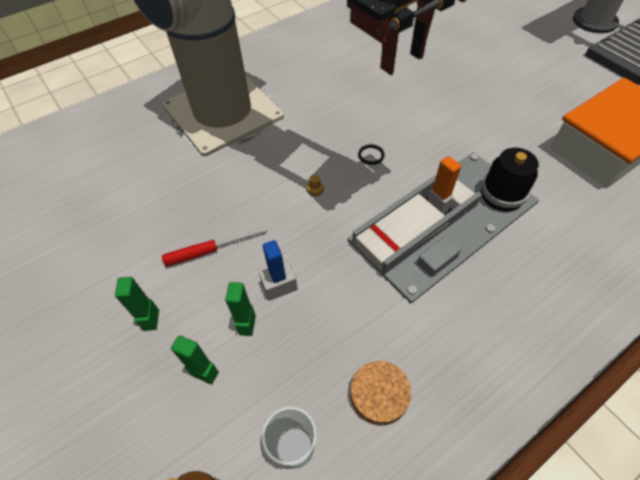

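View pics/w7.png

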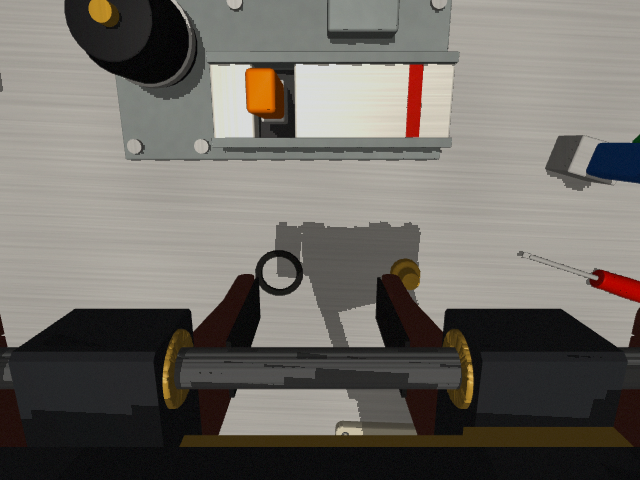

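View pics/t7.png

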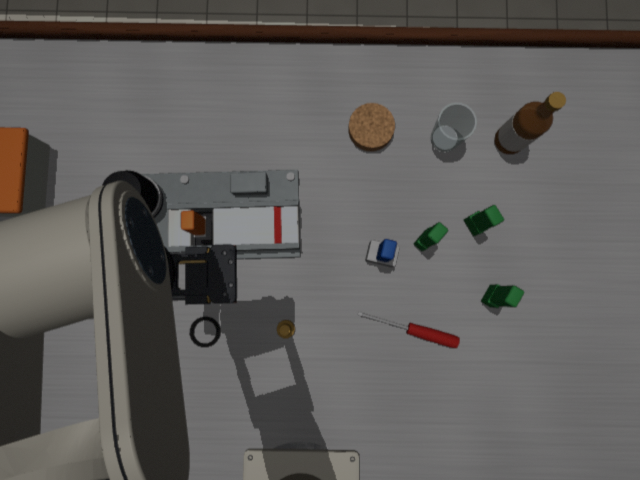

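The key stands in the groove, at wrist (262,90) and scene (447,178). The blue key is unmoved at (277,268). I'll check verticality numerically, then hand in.

Run:
```python
from h import *
u=np.array([-np.sin(np.radians(2.5)),np.cos(np.radians(2.5))]);v=np.array([u[1],-u[0]]);g=np.array([.5333,.0525])+u*.145
p=get_tcp_pos();r=get_ee_rot();c=camera_info("wrist")
T=np.eye(4);T[:3,:3]=R.from_quat([r[1],r[2],r[3],r[0]]).as_matrix();T[:3,3]=p
T=T@c["tool_from_camera"]
d=np.linalg.inv(c["intrinsics"])@[260.5,91,1];d=T[:3,:3]@[d[0],-d[1],-d[2]];o=T[:3,3]
P=o+d*(.14-o[2])/d[2];print('wrist: key top centre off groove x,y mm',((P[:2]-g)@v*1000).round(1),((P[:2]-g)@u*1000).round(1))
P=atz('scene',(449,164),.14);print('scene',((P[:2]-g)@v*1000).round(1),((P[:2]-g)@u*1000).round(1))
a=cv2.imread('pics/top0.png')[230:275,360:405].astype(int);b=cv2.imread('pics/t7.png')[230:275,360:405].astype(int);print('blue patch diff',abs(a-b).mean())
job_done()
```

```text
wrist: key top centre off groove x,y mm -2.2 1.1
scene 0.4 -4.7
blue patch diff 9.679341563786009
the job is handed in; nothing more can be done
```

Run:
```python
import cv2,numpy as np
a=cv2.imread('pics/top0.png',0);b=cv2.imread('pics/t7.png',0)
for n,s in dict(blue=np.s_[225:280,355:410],green=np.s_[215:255,410:450],counter=np.s_[380:420,500:560]).items():
    A=a[s].astype(np.float32);B=b[s].astype(np.float32);print(n,A.mean(),B.mean(),cv2.phaseCorrelate(A,B))
```

```text
blue 90.208595 100.24595 ((0.02968300280320335, 0.02016145096265376), 0.9975915336608887)
green 77.60687 86.45688 ((-0.044362863130260166, -0.01642618897669834), 1.014621909558773)
counter 97.67167 108.409164 ((0.0952278886533584, 0.07305015363176182), 0.6607861300309499)
```

The orange key is standing in the groove, released and upright, and the job was handed in at about 24 s of the 48 s allowed; no verdict is reported.

**What I did:** I picked up the orange key by its grip and set it on the red mark. I slid it along the track with about 5–8 N of downward force, stopped over the groove, lowered it to the floor, let go and backed off.

**Final checks:**
- **Depth:** the foot touched bottom 28.0 mm below the track contact, which matches the groove's depth.
- **Position and uprightness:** the wrist camera puts the key's top 2 mm across and 1 mm along from the groove's centre. The scene camera says 0.4 mm and -4.7 mm. That pixel was read by eye from a small image. The two disagree by about 6 mm along the track; both are within the 15 mm limit and mean only a few degrees of tilt at most.
- **Blue key:** a simple difference of the before and after pictures came out high (9.7). The later picture is brighter everywhere. Image registration, run on the saved pictures after hand-in, shows the blue key shifted less than 0.05 pixel, so it did not move. The green key I registered did not move either.
- **Robot:** it is clear of everything, with the force on the tool near zero.

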